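# Free the dial comparator and set it to zero

### The arm

A 7-joint arm with a two-finger parallel gripper is mounted at the origin on a cart in front of the work surface, level with it; the furniture and walls round the work are solid. World frame = base frame: x ahead of the robot, y to its left, z up, the work surface at z = 0. Lengths are in mm, angles in rad, forces in N, time in s.
With the tool pointing down it reaches from about 400 to 850 mm from the base axis. Payload 4.5 kg.
Tool frame: the origin (TCP) lies on the centre line of the jaws, within the pads' length; the fingertips stand 8 mm ahead of it and the grasp point (between the pads) lies 11 mm behind it (robot.finger_overhang is the distance from the TCP to the fingertips, in mm); z points along the fingers, y is the line along which they close (so a half turn about z gives the same grasp; the last joint's range is limited). The gripper opens to 85 mm and grips with 20 to 120 N. Pads are 22 mm wide; open, the fingers measure 114 mm over their backs; the gripper's body (76 mm by 85 mm) begins 54 mm behind the grasp point. The pads swing forward as they close: fully open they stand 13 mm farther back than shut.
Start: joints at [1.242, 0.689, -0.195, 1.565, 0.157, 0.902, -0.215], TCP at [221.838, -584.33, 239.317] pointing down, gripper open.
Joint ranges: [-3.01, 3.01], [-0.46, 2.08], [-1.47, 1.51], [0.13, 2.56], [-1, 4.14], [0.04, 2.09], [-2.66, 2.66]. Speed limits (rad/s): [2.57, 2.57, 3.14, 3.14, 3.14, 3.14, 3.14].

### API

Orientations are given as a unit quaternion [x, y, z, w].
In Python, from plant import robot gives the robot as it stands. The module is installed in compiled form; this text tells all that it offers.
- The arm moves only by the shell command python3 -m handwheel 'ROWS' [FORCE]. ROWS is a JSON object of lists of equal length, an entry for each row: "delta_rot": the turn, a rotation vector about the tool's x, y, z scaled (see below), a list of three; "delta_pos": the shift along the tool's x, y, z scaled (see below), a list of three; "gripper": the finger opening in mm, from 0 to 85.4. In form: {"delta_rot": [[ax, ay, az], ...], "delta_pos": [[tx, ty, tz], ...], "gripper": [gripper, ...]}. A call has 1 to 10 rows; each row shifts and turns the commanded pose from where the row before left it, along the tool's axes as they then stand; what a row does not reach is not made up. The controller multiplies each number of a shift by 0.3 m and each number of a turn by 180 degrees. A row lasts 1/8 s, in which the tool goes at most 62.5 mm and 10.7 degrees, less where a joint would pass 70% of its speed; a pose out of reach is approached as far as the arm can. A call with a number of a shift or a turn outside -1 to 1 is refused whole. A call with a gripper value outside its range is refused whole. The fingers move at their own pace and stop on an object; FORCE is the grip in N (left out, the last holds). Time passes only in rows, so rows that do not move let the fingers close. It gives the time, the measured TCP pose, the force, the opening and the grip force at its end, in the units of the state.
- robot.get_state(): the state, without advancing time (a new reading comes with each control period).
- robot.capture(name): name is "scene" or "top"; returns a dict with "pixels" (480x640x3 uint8, red, green, blue), "mtx" (3x3 intrinsics, pixels), "distortion" ([k1, k2, p1, p2, k3] as OpenCV has them; the pictures are not rectified), "pose" (4x4, takes a point from camera to world coordinates). Camera axes: x right, y down, z forward; pixel columns grow to the right and rows downward; lengths in mm; the calibration is good to about 2 mm. A picture is of the moment at which its call begins. There is no depth.
- robot.finish_job(): hands the job in; it is judged then, once.
The state is a dict: "time_s": time; "joint_pos": joint angles; "joint_vel": joint speeds; "tau": joint torques, N m; "tcp_pos": TCP position; "tcp_rot": TCP orientation; "wrist_force": force on the tool from outside, world axes, zero at the start; "moment": the same for the moment, N m; "grip_width": finger opening in mm; "finger_force": force on a finger pad.
Only numpy, scipy, OpenCV 4.12 (cv2) and the standard library are available. Lean on these libraries where they do the work, as an engineer would, in place of code of your own. Each camera call takes 0.05 s, during which the arm holds its last target. There are 200 camera calls.

### The job

Somebody left a sample cell clamped in the dial comparator, so its pointer is off its rest position. Lift the cell out and stand it foot down in the steel beaker, then turn the black bezel until the red zero arrow on the dial lies under the pointer, and let go. Leave the beaker standing upright and everything else lying where it is.

Things in the scene. Friction and masses are not known exactly. Their poses are not given: they have to be found in the camera images.
- dial_centre (a point): centre of the comparator's black knurled bezel, on its upright axis, half-way up its grip, 76 mm above the table; axes as gauge. Bezel: 56 mm across, 18 mm tall (67 to 85 mm above the table), closed on top by a solid clear window, so nothing can reach the pointer. With the cell in place, fingers beside the bezel bump into its hexagon, 62 mm from the axis
- gauge: the fixed comparator; origin on the table under the bezel axis; z up, -y from dial to clamped cell. Dark base plate 100 x 170 x 10 mm; barrel 47 mm across under the bezel; a sprung steel plunger comes out of it along -y, 40 mm up (nothing of it above 47 mm), towards a grey anvil post 26 x 18 mm, 56 mm high, its face 85 mm from the axis
- bezel (a joint): turn of the bezel with its white dial, rad, positive counter-clockwise from above, -1.5 to 7.8; 0: red arrow along the gauge's +x. Stays where left (friction 0.08 N m, no spring). At the start the arrow is over 1.5 rad, either way round, from where the pointer comes to rest: one turn of the wrist is seldom enough, so let go, turn back and take it again
- zero_mark (a point): point on the red zero arrow of the white dial, 19 mm from the axis, 83 mm above the table; turns with the bezel (the dial also has 19 black ticks, 18 degrees apart)
- pointer_tip (a point): on the slim black pointer near its tip, 19 mm from the axis, level with zero_mark, which lies on it at zero (short wide tail opposite). Driven by the plunger: with the cell clamped about 1.9 rad counter-clockwise of its rest, to which it swings when the cell is out. Rest differs from start to start, up to 0.4 rad either side of the gauge's +x; the bezel does not move it
- plunger (a joint): slide of the sprung plunger in m: 0 as it bears on the cell, about -0.0158 when out at rest by the anvil; presses on the cell with about 4 N
- cell_centre (a point): middle (half-way up) of the sample cell clamped upright between plunger and anvil, its foot on the base plate: 118 mm tall, about 85 g; a bare tube 15.6 mm across up to 68 mm, then a hexagon 26 mm over its flats, 30 mm over its corners up to 108 mm, then a round cap 26.6 mm across. z up along the cell; two flats face its +x and -x, corners its +y and -y
- cell_foot (a point): centre of the underside of the cell, 59 mm below cell_centre along its axis; z along the cell towards its cap
- cell: the same sample cell; origin at cell_foot
- beaker: loose straight steel beaker, 70 mm outside and 64 mm inside diameter, 75 mm tall, floor 5 mm thick, 0.35 kg; origin at the centre of its underside, z up
- parts_box: loose box with a buff lid, 109 x 66 x 39 mm, bystander; origin under its middle
- spanner: loose flat spanner 164 mm long, 6 mm thick, bystander; origin under its middle
- scissors: loose orange-handled scissors 268 mm long, 16 mm thick, bystander; origin under the middle
- pen: loose marker pen 128 mm long, 12 mm thick, bystander; origin under its middle
- red_cap_big: loose red cap 44 mm across, 16 mm tall, bystander; origin under its middle
- red_cap_small: loose red cap 38 mm across, 16 mm tall, bystander; origin under its middle
- bolt: loose small steel bolt 34 mm long, bystander; origin under its middle
Not all that is in view belongs to the job. What is shaped like the gauge but green is not meant.

How it is judged:
By the outcome, as a careful person would: the job done as asked, in the order asked, and still so for the second after the job is handed in, with the robot touching nothing.
It also fails if it takes over 69 s, if anything falls off the work surface, if the arm or the gripper's body presses on something with over 40 N, if the wrist force passes 120 N, or if a joint passes its speed limit or range.

## Working session

There is one attempt and no reset: what is moved stays moved. The work goes in short steps, Python scripts to look and compute and a shell command to move; the robot and the scene stay as the last step left them, time stands still between calls to the robot, and variables do not carry over. Pictures are saved under pics/ and viewed, at most 10 in all, crops included, and the job is handed in when it is done.

```bash
mkdir -p pics
cat > h.py <<'E'
import numpy as np, cv2
from plant import robot
def cap(n,f=None):
    c=robot.capture(n)
    if f: cv2.imwrite('pics/'+f,c['pixels'][...,::-1])
    return c
def ray(c,uv):
    p=cv2.undistortPoints(np.array([[uv]],float),np.array(c['mtx'],float),np.array(c['distortion'],float))[0,0]
    P=np.array(c['pose'],float); return P[:3,3],P[:3,:3]@np.array([p[0],p[1],1.])
def onz(c,uv,z):
    o,d=ray(c,uv); return o+d*(z-o[2])/d[2]
def proj(c,X):
    P=np.linalg.inv(np.array(c['pose'],float))
    r,_=cv2.Rodrigues(P[:3,:3])
    return cv2.projectPoints(np.array(X,float).reshape(-1,1,3),r,P[:3,3],np.array(c['mtx'],float),np.array(c['distortion'],float))[0][:,0]
E
python3 - <<'E'
from h import *
for n in('scene','top'):
    c=cap(n,n+'0.png'); print(n,np.round(c['pose'],2).tolist(),np.round(c['mtx'],0).tolist())
s=robot.get_state(); print(s)
E
```

```text
scene [[-0.61, -0.46, 0.64, -442.98], [-0.79, 0.38, -0.48, 800.3], [-0.02, -0.8, -0.6, 1000.19], [0.0, 0.0, 0.0, 1.0]] [[550.0, 0.0, 306.0], [0.0, 550.0, 233.0], [0.0, 0.0, 1.0]]
top [[0.02, -0.99, 0.17, 269.03], [-1.0, -0.02, -0.01, 90.04], [0.01, -0.17, -0.99, 1781.37], [0.0, 0.0, 0.0, 1.0]] [[516.0, 0.0, 322.0], [0.0, 516.0, 246.0], [0.0, 0.0, 1.0]]
{'time_s': 0.1, 'joint_pos': array([ 1.24178442,  0.68990455, -0.19452435,  1.56625073,  0.15730352,
        0.90250088, -0.21507474]), 'joint_vel': array([-0.00060765, -0.00180649,  0.00164773,  0.00057718,  0.00114534,
        0.0004488 , -0.00062004]), 'tau': array([-3.61174854e-03, -5.40598691e+01, -1.27158679e+00, -1.58985347e+01,
        9.37316625e-03,  4.48558814e-03, -6.21703904e-06]), 'tcp_pos': array([ 221.57115939, -583.79137521,  238.55872121]), 'tcp_rot': array([ 9.83580893e-01,  1.80465865e-01, -2.10592676e-04, -8.08982289e-04]), 'wrist_force': array([0.61236836, 0.22530561, 0.7740247 ]), 'moment': array([0.0132908 , 0.02468827, 0.01800351]), 'finger_force': 0.0, 'grip_width': 85.45868514611504}
```

View pics/scene0.png

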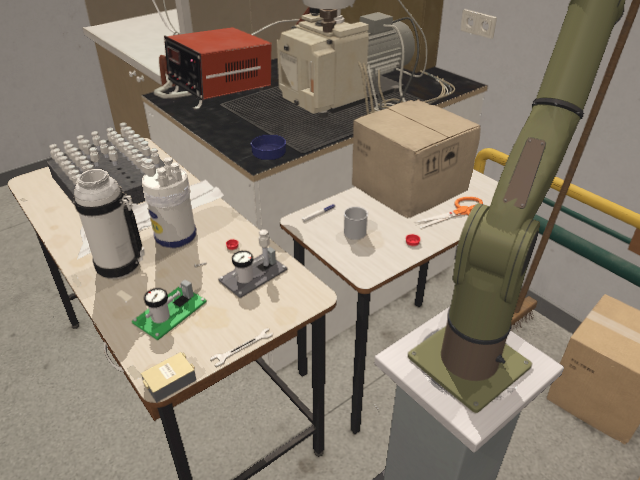

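View pics/top0.png

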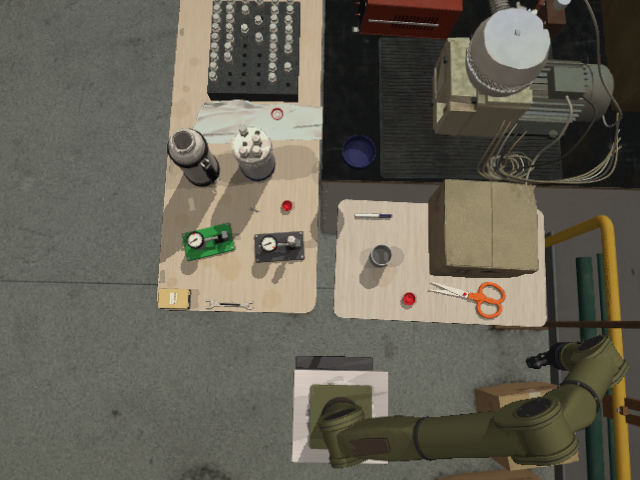

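The scene view shows the grey gauge with its dial at about (243,260) and the cell at (265,240). The beaker is at (355,222) on a second table. In the top view the dial is at (266,243), the cell at (292,240) and the beaker at (381,256). I'll zoom in and measure.

Run:
```python
from h import *
a=cap('top');b=cap('scene')
def crop(c,x0,y0,w,h,W,H): return cv2.resize(c['pixels'][y0:y0+h,x0:x0+w,::-1],(W,H),interpolation=cv2.INTER_CUBIC)
t=crop(a,246,222,66,50,400,300);s=crop(b,215,222,80,60,400,300);u=crop(a,361,231,40,50,400,300) if 0 else crop(a,355,236,53,40,400,300);v=crop(b,330,195,53,40,400,300)
cv2.imwrite('pics/c1.png',np.vstack([np.hstack([t,s]),np.hstack([u,v])]))
for n,c,(x,y) in(('top',a,(266,243)),('scene',b,(243,260))):
    g=c['pixels'].astype(int); m=((g.min(2)>150)&(g.max(2)-g.min(2)<30)).astype(np.uint8)
    k,l,st,ce=cv2.connectedComponentsWithStats(m)
    for i in range(1,k):
        if np.hypot(*(ce[i]-[x,y]))<15 and st[i,4]>8: print(n,ce[i],st[i],onz(c,ce[i],83))
for X in (85,): pass
```

```text
top [268.25961538 243.14423077] [262 238  13  12 104] [565.62134433 250.28969523  83.        ]
scene [241.546875  256.8984375] [233 252  18  11 128] [565.68557012 255.35528941  83.        ]
```

View pics/c1.png

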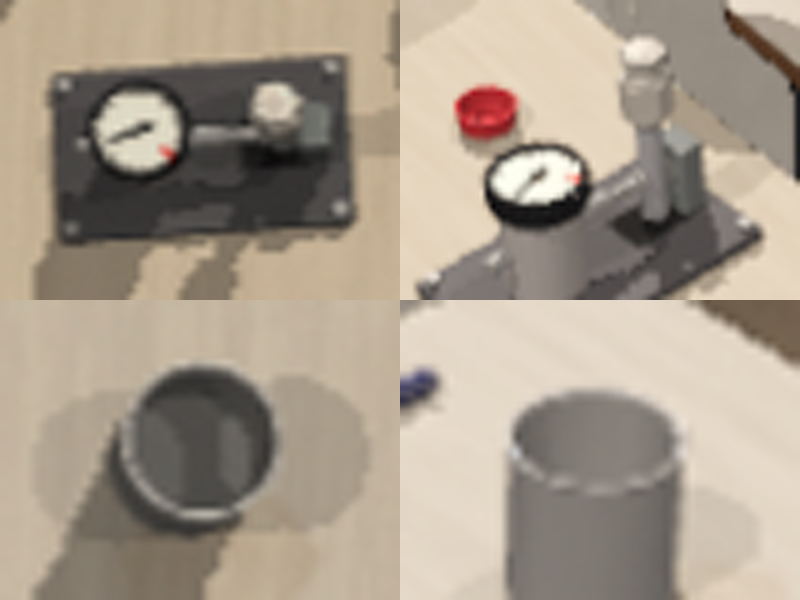

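Upper left, top view: bezel centre at about (268.6,243.1), cap centre about (291.0,238.8). Upper right, scene view: dial centre about (242.6,257.2), cap top about (263.6,231.6). Beaker rim centre is about (381.0,254.5) in top and (355.7,213.4) in scene. The arrow sits to the lower right and the pointer to the left.

Run:
```python
from h import *
a=cap('top');b=cap('scene')
def tri(p,q):
    o,d=ray(a,p);e,f=ray(b,q)
    A=np.stack([d,-f],1);t=np.linalg.lstsq(A,e-o,rcond=None)[0]; P,Q=o+d*t[0],e+f*t[1]; return (P+Q)/2,np.linalg.norm(P-Q)
for n,p,q,z in(('dial',(268.6,243.1),(242.6,257.2),84),('cap',(291,238.8),(263.6,231.6),127),('beaker',(381,254.5),(355.7,213.4),75)):
    print(n,onz(a,p,z).round(1),onz(b,q,z).round(1),tri(p,q))
T=lambda u,v:(246+u/6.06-.4,222+v/6-.4)
C=[onz(a,T(*p),10)[:2] for p in((52,76),(347,57),(354,222),(62,243))]
print(np.round(C,1),np.mean(C,0))
for i,j in((0,1),(3,2)): d=C[j]-C[i];print('yaw of -y',np.arctan2(d[0],-d[1]),np.linalg.norm(d))
# beaker outer rim/base, steel mask ellipse in scene
from scipy.spatial.transform import Rotation as R
print(R.from_quat(robot.get_state()['tcp_rot']).as_matrix().round(3))
```

```text
dial [565.6 249.1  84. ] [561.8 254.4  84. ] (array([567.22546206, 250.38922998,  78.30987004]), np.float64(1.9629437721759462))
cap [574.  172.7 127. ] [571.3 177.5 127. ] (array([575.46662514, 173.73531691, 122.69382121]), np.float64(2.157140447946738))
beaker [ 537.  -127.7   75. ] [ 535.  -122.8   75. ] (array([ 538.36780522, -127.45888773,   71.07769468]), np.float64(2.2004806115105167))
[[608.7 307.5]
 [623.9 137.9]
 [526.8 131.3]
 [510.8 297.6]] [567.56096069 218.58500513]
yaw of -y 0.08922374892925716 170.2803731030264
yaw of -y 0.0957983863524554 167.08484714377926
[[ 0.935  0.355 -0.   ]
 [ 0.355 -0.935  0.001]
 [-0.    -0.001 -1.   ]]
```

Each camera is off by a few millimetres, but the mean of the two fits: dial to cell comes out at 77.1 mm against the expected 77.2. The mean positions are dial (563.7,251.7), cell (572.6,175.1) and beaker (536,-125). Gauge yaw is about 0.105. Next I rotate the tool so its y lies along gauge x, then travel above the cell.

```bash
Z=1; python3 -m handwheel '{"delta_rot":[[0,0,-0.0522],[0,0,-0.0522],[0,0,-0.0522],[0,0,-0.0522],[0,0,-0.0522],[0,0,-0.0522],[0,0,-0.0522],[0,0,-0.0522],[0,0,0]],"delta_pos":[[0,0,0],[0,0,0],[0,0,0],[0,0,0],[0,0,0],[0,0,0],[0,0,0],[0,0,0],[0,0,0]],"gripper":[85,85,85,85,85,85,85,85,85]}' 40
python3 -m handwheel '{"delta_rot":[[0,0,0],[0,0,0],[0,0,0],[0,0,0],[0,0,0],[0,0,0],[0,0,0]],"delta_pos":[[0.171,0.102,0],[0.171,0.102,0],[0.171,0.102,0],[0.171,0.102,0],[0.171,0.102,0],[0.171,0.102,0],[0.171,0.102,0]],"gripper":[85,85,85,85,85,85,85]}'
python3 -m handwheel '{"delta_rot":[[0,0,0],[0,0,0],[0,0,0],[0,0,0],[0,0,0],[0,0,0],[0,0,0],[0,0,0]],"delta_pos":[[0.171,0.102,0],[0.171,0.102,0],[0.171,0.102,0],[0.171,0.102,0],[0.171,0.102,0],[0.171,0.102,0],[0.171,0.102,0],[0,0,0]],"gripper":[60,60,60,60,60,60,60,60]}'
```

```text
time_s: 1.42
tcp_pos: [221.6, -584.3, 239.1]
tcp_rot: [0.67, 0.742, 0.0, -0.0]
wrist_force: [0.3, -0.2, 0.1]
grip_width: 85.3
finger_force: 0.0
time_s: 2.3
tcp_pos: [398.5, -203.4, 239.6]
tcp_rot: [0.671, 0.741, 0.0, 0.001]
wrist_force: [1.6, 0.2, 0.6]
grip_width: 85.0
finger_force: 0.0
time_s: 3.3
tcp_pos: [573.9, 181.5, 239.6]
tcp_rot: [0.668, 0.744, 0.003, -0.001]
wrist_force: [-0.6, 0.7, 0.3]
grip_width: 59.8
finger_force: 0.0
```

```bash
cat >> h.py <<'E'
from scipy.spatial.transform import Rotation as R
def need(X,yaw=None):
    s=robot.get_state();M=R.from_quat(s['tcp_rot']).as_matrix();d=M.T@(np.array(X)-s['tcp_pos'])
    print('t',round(s['time_s'],2),'tcp',s['tcp_pos'].round(1),'yaw_y',np.arctan2(M[1,1],M[0,1]).round(4),'tilt',M[:2,2].round(4),'shift mm',d.round(1),'units',(d/300).round(4),'W',s['wrist_force'].round(1),'grip',round(s['grip_width'],1),round(s['finger_force'],1),'j7',s['joint_pos'][6].round(2))
def crop(c,x0,y0,w,h,W,H): return cv2.resize(c['pixels'][y0:y0+h,x0:x0+w,::-1],(W,H),interpolation=cv2.INTER_CUBIC)
E
python3 - <<'E'
from h import *
need([572.6,175.1,150])
a=cap('top');b=cap('scene')
s=robot.get_state();M=R.from_quat(s['tcp_rot']).as_matrix()
# finger tip inner edges, at both sides
P=[s['tcp_pos']+M@np.array([x,y,8]) for y in(-30,30) for x in(-11,11)]
pa,pb=proj(a,P),proj(b,P)
print(pa.round(1).tolist(),pb.round(1).tolist())
cv2.imwrite('pics/c2.png',np.hstack([crop(a,258,190,60,70,400,467),crop(b,222,142,90,105,400,467)]))
E
```

```text
t 3.3 tcp [573.9 181.5 239.6] yaw_y 0.1083 tilt [0.0018 0.0057] shift mm [-6.8 -2.2 89.5] units [-0.0225 -0.0073  0.2984] W [-0.6  0.7  0.3] grip 59.8 0.0 j7 -0.63
[[293.2, 242.2], [286.0, 242.8], [291.7, 223.0], [284.6, 223.6]] [[272.5, 201.2], [265.9, 204.6], [257.5, 192.3], [250.9, 195.6]]
```

View pics/c2.png

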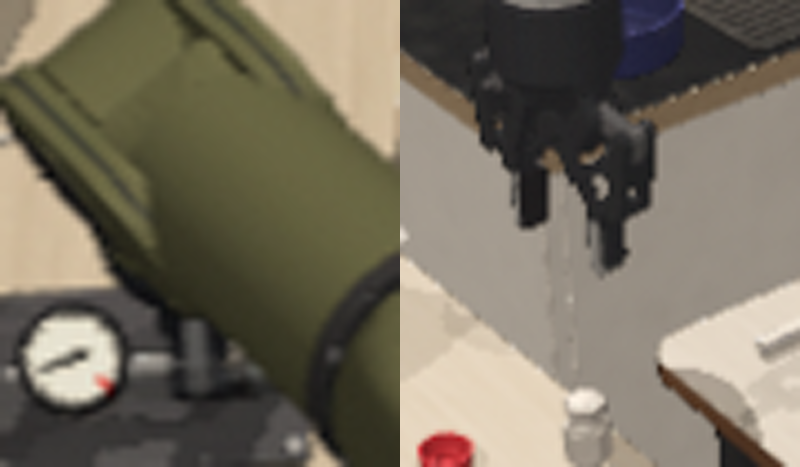

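The scene crop shows the fingertips at about (268.5,201.5) and (252,192), 1–2 px from where I predicted them. The cap is right below. I'll descend to just above the cap and compare it with the fingers from close by.

```bash
python3 -m handwheel '{"delta_rot":[[0,0,0],[0,0,0],[0,0,0]],"delta_pos":[[-0.022,-0.007,0.15],[0,0,0.135],[0,0,0]],"gripper":[60,60,60]}'
python3 - <<'E'
from h import *
need([572.6,175.1,87])
b=cap('scene');a=cap('top')
s=robot.get_state();M=R.from_quat(s['tcp_rot']).as_matrix()
P=[s['tcp_pos']+M@np.array([x,y,8]) for y in(-30,30) for x in(-11,11)]+[s['tcp_pos']+M@np.array([0,0,s['tcp_pos'][2]-128])]
print(proj(b,P).round(1).tolist())
cv2.imwrite('pics/c3.png',np.hstack([crop(b,230,190,60,60,560,560)]))
E
```

```text
time_s: 3.78
tcp_pos: [569.7, 164.2, 151.4]
tcp_rot: [0.671, 0.742, -0.004, -0.001]
wrist_force: [-0.5, 0.5, 1.0]
grip_width: 60.0
finger_force: 0.0
t 3.77 tcp [569.7 164.2 151.4] yaw_y 0.1006 tilt [-0.0063 -0.0044] shift mm [10.8  4.4 64.3] units [0.0361 0.0146 0.2144] W [-0.5  0.5  1. ] grip 60.0 0.0 j7 -0.69
[[276.7, 226.9], [270.4, 230.4], [262.2, 217.7], [255.9, 221.0], [266.6, 229.6]]
```

View pics/c3.png

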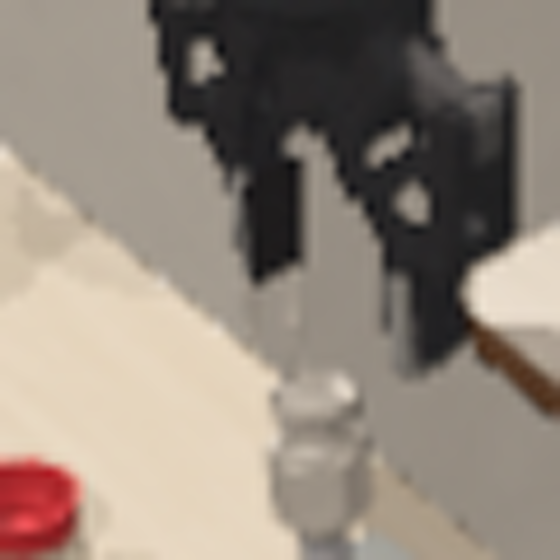

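In the scene crop the far fingertip is at about (259,219.5) and the near one at (273,229.5), both within 1 px of prediction. The cap top is at (263.8,231.8), so I trust the scene camera and take the cell as (572,176.5). The tool has to shift about +12 mm in its x.

```bash
python3 -m handwheel '{"delta_rot":[[0,0,0],[0,0,0],[0,0,0],[0,0,0]],"delta_pos":[[0.039,0.012,0],[0,0,0],[0,0,0],[0,0,0]],"gripper":[60,60,60,60]}'
python3 - <<'E'
from h import *
need([572,176.5,87])
E
```

```text
time_s: 4.38
tcp_pos: [574.4, 179.4, 154.0]
tcp_rot: [0.67, 0.743, -0.0, 0.0]
wrist_force: [0.1, 0.6, -0.3]
grip_width: 60.1
finger_force: 0.0
t 4.38 tcp [574.4 179.4 154. ] yaw_y 0.1037 tilt [ 0.0003 -0.0004] shift mm [-2.6 -2.7 67. ] units [-0.0087 -0.0091  0.2233] W [ 0.1  0.6 -0.3] grip 60.1 0.0 j7 -0.7
```

```bash
python3 -m handwheel '{"delta_rot":[[0,0,0],[0,0,0],[0,0,0],[0,0,0]],"delta_pos":[[-0.009,-0.009,0.113],[0,0,0.113],[0,0,0],[0,0,0]],"gripper":[60,60,60,60]}'
python3 - <<'E'
from h import *
need([572,176.5,87])
b=cap('scene')
cv2.imwrite('pics/c4.png',crop(b,235,200,60,60,560,560))
E
```

```text
time_s: 4.88
tcp_pos: [572.6, 177.1, 87.0]
tcp_rot: [0.669, 0.743, 0.001, 0.0]
wrist_force: [0.4, 0.2, 0.1]
grip_width: 59.8
finger_force: 0.0
t 4.88 tcp [572.6 177.1  87. ] yaw_y 0.1039 tilt [0.0014 0.0008] shift mm [-0.6 -0.7 -0. ] units [-0.0019 -0.0023 -0.    ] W [0.4 0.2 0.1] grip 59.8 0.0 j7 -0.75
```

View pics/c4.png

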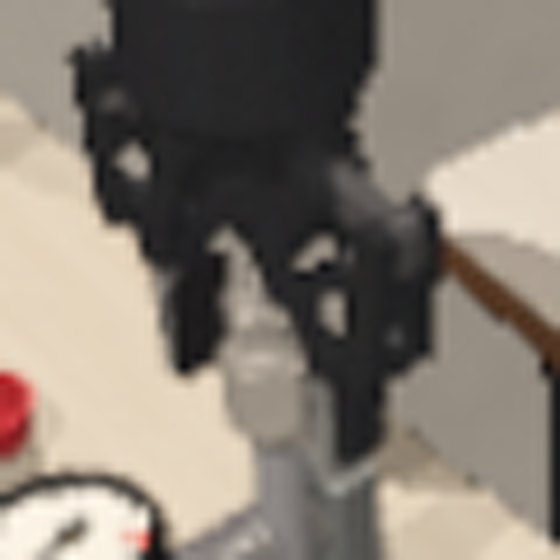

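The hexagon, centred at about (265,400) in the crop, sits between the far finger (~195,370) and the near finger (~350,450). I close the gripper.

```bash
python3 -m handwheel '{"delta_rot":[[0,0,0],[0,0,0],[0,0,0],[0,0,0],[0,0,0],[0,0,0],[0,0,0]],"delta_pos":[[0,0,0],[0,0,0],[0,0,0],[0,0,0],[0,0,0],[0,0,0],[0,0,0]],"gripper":[40,20,15,15,15,15,15]}' 40
python3 - <<'E'
from h import *
need([572,176.5,87])
E
```

```text
time_s: 5.8
tcp_pos: [572.9, 177.0, 87.2]
tcp_rot: [0.669, 0.743, 0.001, 0.001]
wrist_force: [-0.0, -1.0, 6.6]
grip_width: 27.7
finger_force: 39.2
t 5.8 tcp [572.9 177.   87.2] yaw_y 0.1038 tilt [0.0023 0.0006] shift mm [-0.4 -0.9  0.2] units [-0.0014 -0.0032  0.0006] W [-0.  -1.   6.6] grip 27.7 39.2 j7 -0.75
```

```bash
python3 -m handwheel '{"delta_rot":[[0,0,0],[0,0,0],[0,0,0],[0,0,0],[0,0,0],[0,0,0]],"delta_pos":[[0,0,-0.03],[0,0,-0.05],[0,0,-0.1],[0,0,-0.1],[0,0,-0.1],[0,0,0]],"gripper":[15,15,15,15,15,15]}' 50
python3 - <<'E'
from h import *
need([536,-125,205])
b=cap('scene')
cv2.imwrite('pics/c5.png',crop(b,215,140,100,140,500,600))
E
```

```text
time_s: 6.55
tcp_pos: [573.5, 177.5, 203.4]
tcp_rot: [0.669, 0.743, 0.003, 0.001]
wrist_force: [0.3, 0.3, -1.3]
grip_width: 27.2
finger_force: 50.1
t 6.55 tcp [573.5 177.5 203.4] yaw_y 0.1037 tilt [0.0056 0.0022] shift mm [-297.   -68.6   -2.4] units [-0.9901 -0.2287 -0.0081] W [ 0.3  0.3 -1.3] grip 27.2 50.1 j7 -0.66
```

View pics/c5.png

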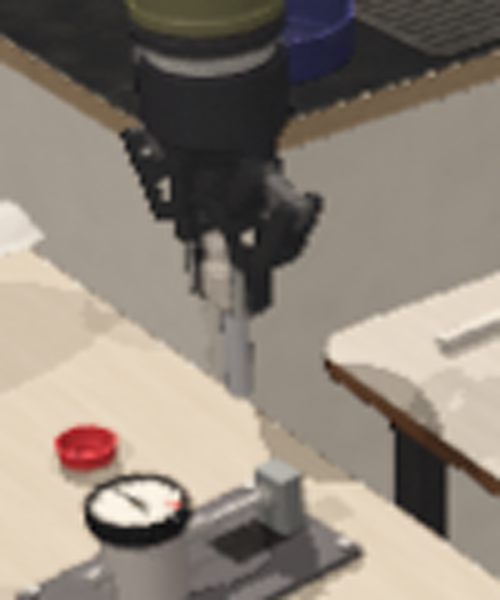

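The cell is out and the pointer has swung to rest. The tube runs from crop (215,290) to its foot at (238,390), so it may be tilted in the grip. I'll measure the tilt numerically.

Run:
```python
from h import *
b=cap('scene');s=robot.get_state();M=R.from_quat(s['tcp_rot']).as_matrix();t=s['tcp_pos']
g=b['pixels'].astype(int)
for v in range(198,222):
    r=g[v,252:272]; print(v,' '.join('%d/%d'%(p[1],p[2]-p[0]) for p in r))
# predicted untilted tube axis at foot -> use ray hits on plane (tool x,z)
def hit(uv):
    o,d=ray(b,uv);n=M[:,1];return M.T@(o+d*(n@(t-o))/(n@d)-t)
print(proj(b,[t+M@np.array([0,0,z]) for z in(-11,10,30,50,78)]).round(1).tolist())
for uv in((261.5,205),(263,217.5)):print(uv,hit(uv).round(1))
```

```text
198 112/-13 118/-11 54/-4 43/-4 89/-13 136/-21 152/-22 145/-22 117/-19 37/-1 37/-2 37/-1 46/-3 58/-7 36/-1 40/-2 39/-1 39/-2 36/-1 30/1
199 148/-18 113/-11 37/-3 28/-1 73/-12 126/-20 140/-22 139/-22 125/-20 37/-2 39/-2 36/-1 36/0 39/-1 40/-1 39/-2 39/-1 38/0 34/0 32/1
200 148/-18 115/-11 50/-3 30/-2 66/-11 119/-19 143/-23 140/-22 127/-20 55/-6 39/-2 38/0 36/0 37/-1 39/-1 40/-1 40/-1 37/-1 32/0 34/1
201 147/-18 110/-11 49/-4 49/-8 101/-16 141/-21 152/-23 144/-24 131/-21 90/-13 39/-1 38/-1 36/1 38/0 39/-1 39/-1 39/-1 37/-1 32/1 33/0
202 145/-18 99/-10 58/-5 76/-14 132/-21 155/-23 168/-25 165/-25 148/-22 106/-15 47/-2 37/-1 34/1 36/0 39/0 41/-1 38/-1 35/0 59/-8 93/-14
203 145/-18 101/-10 72/-6 84/-15 143/-23 160/-25 168/-25 173/-26 165/-23 102/-13 86/-8 57/-4 38/-1 33/0 37/0 36/0 37/-1 58/-8 112/-16 143/-20
204 143/-18 96/-9 72/-7 87/-15 143/-22 156/-24 165/-24 160/-24 147/-22 121/-15 121/-11 87/-8 47/-2 33/0 34/-1 34/-1 35/0 90/-13 143/-19 143/-19
205 141/-19 79/-8 72/-7 82/-14 136/-21 145/-23 157/-23 161/-24 142/-22 117/-15 123/-12 97/-10 54/-5 34/0 33/1 32/0 33/0 90/-12 143/-18 143/-
[... 1904 characters left out ...]
-7 134/-8 126/-8 114/-7 119/-12 142/-19 142/-18 141/-19 142/-19 143/-19 143/-20
219 154/-21 154/-20 155/-20 155/-21 152/-23 143/-19 144/-19 137/-17 127/-8 136/-9 134/-9 126/-7 116/-8 120/-12 142/-19 142/-19 142/-19 142/-19 143/-19 143/-20
220 155/-20 154/-20 155/-20 155/-21 150/-22 141/-20 143/-19 133/-17 113/-7 135/-8 134/-8 127/-8 117/-8 120/-11 141/-19 141/-19 142/-19 143/-19 143/-19 143/-19
221 156/-20 155/-20 154/-20 152/-21 143/-22 136/-20 142/-19 133/-17 112/-7 136/-8 135/-9 127/-8 118/-7 121/-12 141/-19 141/-19 141/-19 142/-18 142/-19 142/-19
[[261.8, 205.1], [262.3, 211.8], [262.8, 218.1], [263.3, 224.3], [264.0, 232.7]]
(261.5, 205) [  1.    0.  -11.9]
(263, 217.5) [-0.7  0.  28.5]
```

The two picture scales differ, which is what made it look tilted. The tube axis at row 217 is u≈262.4 against 262.8 predicted, so the cell hangs plumb. I carry it over the beaker, taken as (536.5,-123.3).

```bash
python3 -m handwheel '{"delta_rot":[[0,0,0],[0,0,0],[0,0,0],[0,0,0],[0,0,0],[0,0,0],[0,0,0],[0,0,0],[0,0,0],[0,0,0]],"delta_pos":[[-0.1,-0.0226,0],[-0.164,-0.0377,0],[-0.164,-0.0377,0],[-0.164,-0.0377,0],[-0.164,-0.0377,0],[-0.15,-0.035,0],[-0.078,-0.018,0],[0,0,0],[0,0,0],[0,0,0]],"gripper":[15,15,15,15,15,15,15,15,15,15]}'
python3 - <<'E'
from h import *
need([536.5,-123.3,84])
b=cap('scene')
s=robot.get_state();M=R.from_quat(s['tcp_rot']).as_matrix();t=s['tcp_pos']
print(proj(b,[t+M@np.array([0,0,z]) for z in(-11,30,78)]+[[536.5,-123.3,75]]).round(1).tolist())
cv2.imwrite('pics/c6.png',crop(b,315,135,100,120,500,600))
E
```

```text
time_s: 7.9
tcp_pos: [535.2, -122.0, 199.9]
tcp_rot: [0.668, 0.744, 0.0, -0.0]
wrist_force: [-0.5, 0.7, -0.5]
grip_width: 27.8
finger_force: 50.1
t 7.9 tcp [ 535.2 -122.   199.9] yaw_y 0.1069 tilt [-0.0001  0.0011] shift mm [ -1.6   1.1 115.9] units [-0.0053  0.0037  0.3864] W [-0.5  0.7 -0.5] grip 27.8 50.1 j7 -0.21
[[357.3, 173.6], [356.7, 186.0], [356.1, 200.1], [355.5, 213.1]]
```

View pics/c6.png

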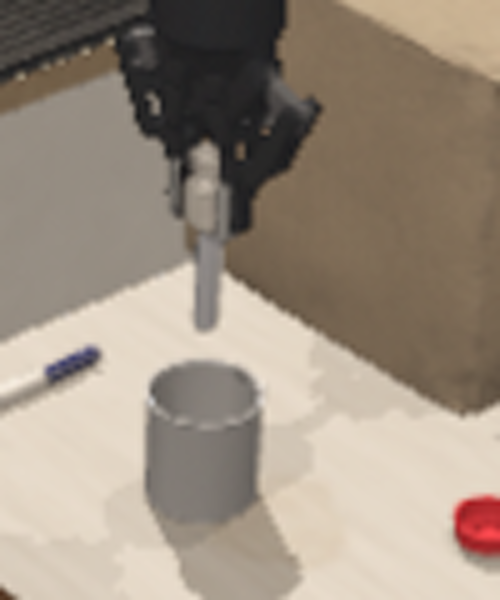

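The cell hangs over the beaker, with its foot at crop (205,325) and the rim centre at (204,393). I lower it.

```bash
python3 -m handwheel '{"delta_rot":[[0,0,0],[0,0,0],[0,0,0],[0,0,0],[0,0,0]],"delta_pos":[[-0.005,0.004,0.14],[0,0,0.14],[0,0,0.087],[0,0,0],[0,0,0]],"gripper":[15,15,15,15,15]}'
python3 -m handwheel '{"delta_rot":[[0,0,0],[0,0,0],[0,0,0],[0,0,0]],"delta_pos":[[0,0,0.007],[0,0,0.007],[0,0,0],[0,0,0]],"gripper":[15,15,15,15]}'
```

```text
time_s: 8.57
tcp_pos: [537.3, -124.7, 90.9]
tcp_rot: [0.669, 0.743, 0.001, 0.001]
wrist_force: [-0.6, -0.4, -0.3]
grip_width: 27.6
finger_force: 50.1
time_s: 9.07
tcp_pos: [536.5, -125.4, 85.9]
tcp_rot: [0.669, 0.743, 0.0, 0.0]
wrist_force: [1.2, 0.2, -1.5]
grip_width: 27.5
finger_force: 50.1
```

```bash
python3 -m handwheel '{"delta_rot":[[0,0,0],[0,0,0],[0,0,0],[0,0,0]],"delta_pos":[[0,0,0.006],[0,0,0],[0,0,0.004],[0,0,0]],"gripper":[15,15,15,15]}'
python3 -m handwheel '{"delta_rot":[[0,0,0],[0,0,0]],"delta_pos":[[0,0,0.004],[0,0,0]],"gripper":[15,15]}'
```

```text
time_s: 9.57
tcp_pos: [536.3, -125.3, 82.6]
tcp_rot: [0.669, 0.743, -0.0, -0.0]
wrist_force: [-0.4, -0.3, -0.7]
grip_width: 27.8
finger_force: 50.1
time_s: 9.82
tcp_pos: [536.6, -125.3, 82.2]
tcp_rot: [0.669, 0.743, 0.0, 0.0]
wrist_force: [-0.2, -0.7, 5.2]
grip_width: 27.7
finger_force: 50.6
```

Contact shows at 82.2 mm, which is the height I expected. I release gently.

```bash
python3 -m handwheel '{"delta_rot":[[0,0,0],[0,0,0],[0,0,0],[0,0,0],[0,0,0]],"delta_pos":[[0,0,0],[0,0,0],[0,0,0],[0,0,0],[0,0,0]],"gripper":[26,28.5,30,32,34]}' 20
python3 -m handwheel '{"delta_rot":[[0,0,0],[0,0,0],[0,0,0],[0,0,0],[0,0,0],[0,0,0]],"delta_pos":[[0,0,-0.02],[0,0,-0.06],[0,0,-0.1],[0,0,-0.13],[0,0,-0.13],[0,0,0]],"gripper":[37,37,37,40,60,80]}'
python3 - <<'E'
from h import *
need([563.7,251.7,84])
b=cap('scene');a=cap('top')
cv2.imwrite('pics/c7.png',np.hstack([crop(b,335,170,45,75,300,500),crop(b,220,238,50,50,500,500)]))
E
```

```text
time_s: 10.45
tcp_pos: [536.3, -125.3, 81.3]
tcp_rot: [0.669, 0.743, -0.0, -0.0]
wrist_force: [0.1, -0.0, 0.3]
grip_width: 33.8
finger_force: 0.0
time_s: 11.2
tcp_pos: [538.4, -125.3, 216.7]
tcp_rot: [0.67, 0.743, 0.002, 0.003]
wrist_force: [0.1, 0.2, -0.8]
grip_width: 74.5
finger_force: 0.0
t 11.2 tcp [ 538.4 -125.3  216.7] yaw_y 0.1037 tilt [ 0.0067 -0.0008] shift mm [372.5  63.3 132.6] units [1.2417 0.211  0.4419] W [ 0.1  0.2 -0.8] grip 74.5 0.0 j7 -0.2
```

View pics/c7.png

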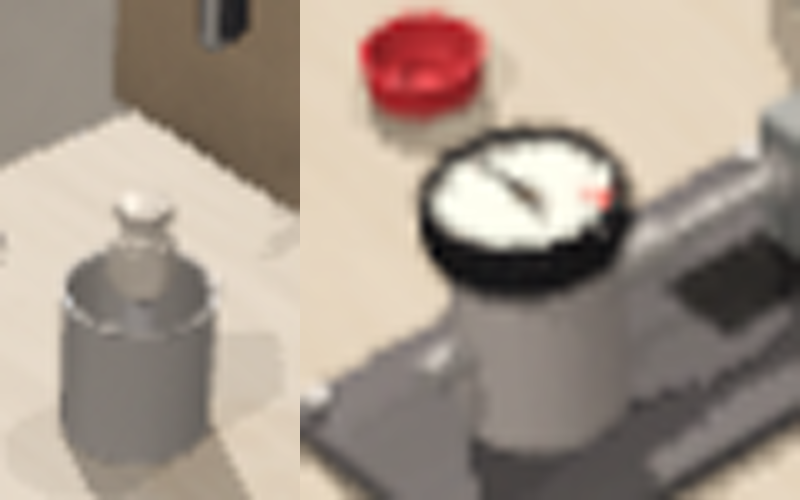

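The cell stands upright in the beaker. On the dial, in the right crop, the pointer tip points up-left at about (480,157) and the red arrow is at about (600,195). Next I measure both angles on the dial plane.

```bash
cat > dial.py <<'E'
from h import *
YAW=0.1037
def angles(n,seed):
    c=cap(n);g=c['pixels'].astype(float)
    white=((g.min(2)>150)&(g.max(2)-g.min(2)<45)); red=(g[...,0]-g[...,1:].max(2)>60)
    H,W=white.shape;yy,xx=np.mgrid[:H,:W];near=np.hypot(xx-seed[0],yy-seed[1])<12
    m=((white|red)&near).astype(np.uint8)
    cs,_=cv2.findContours(m,cv2.RETR_EXTERNAL,cv2.CHAIN_APPROX_NONE);k=cv2.convexHull(max(cs,key=cv2.contourArea))
    f=cv2.fillConvexPoly(np.zeros_like(m),k,1);M=cv2.moments(f,True);ctr=np.array([M['m10'],M['m01']])/M['m00']
    C=onz(c,ctr,83)
    v,u=np.nonzero(near);P=np.array([onz(c,(a,b),83) for a,b in zip(u,v)])[:,:2]-C[:2];r=np.hypot(*P.T);th=np.arctan2(P[:,1],P[:,0])-YAW
    px=g[v,u];rd=np.clip(px[:,0]-px[:,1:].mean(1)-40,0,None)*(r<23)
    dk=np.clip(170-px.max(1),0,None)*(r>4)*(r<17)
    ra=np.angle((rd*np.exp(1j*th)).sum())
    # pointer: dark moment; far part outweighs the tail
    h,e=np.histogram(th%(2*np.pi),24,weights=dk*r)
    p0=e[h.argmax()]+np.pi/24
    w=dk*(np.cos(th-p0)>np.cos(.6));pa=np.angle((w*np.exp(1j*th)).sum())
    ax=np.angle((dk*r*r*np.exp(2j*th)).sum())/2
    ax=ax+np.pi*round((pa-ax)/np.pi)
    print(n,'ctr',ctr.round(1),C[:2].round(1),'arrow',ra.round(3),'pointer',np.round([pa,ax],3),'arrow-pointer',np.angle(np.exp(1j*(ra-np.array([pa,ax])))).round(3))
if __name__=='__main__':
    angles('top',(268.5,243));angles('scene',(242.5,257.2))
E
python3 dial.py
```

```text
top ctr [268.2 243.4] [564.7 250.4] arrow -2.266 pointer [-0.028  0.012] arrow-pointer [-2.239 -2.278]
scene ctr [242. 257.] [564.7 254.5] arrow -2.426 pointer [-0.112 -0.128] arrow-pointer [-2.314 -2.298]
```

The bezel must turn about +2.28 rad, counter-clockwise. I travel above the dial, taken as (564.6,253.8) from the grip plus the 77.2 mm offset, and pre-turn the wrist by -1.14 rad.

```bash
python3 -m handwheel '{"delta_rot":[[0,0,0],[0,0,0],[0,0,0],[0,0,0],[0,0,0],[0,0,0],[0,0,0],[0,0,0]],"delta_pos":[[0.178,0.0311,0],[0.178,0.0311,0],[0.178,0.0311,0],[0.178,0.0311,0],[0.178,0.0311,0],[0.178,0.0311,0],[0.178,0.0311,0],[0,0,0]],"gripper":[85,85,85,85,85,85,85,85]}'
python3 -m handwheel '{"delta_rot":[[0,0,0.052],[0,0,0.052],[0,0,0.052],[0,0,0.052],[0,0,0.052],[0,0,0.052],[0,0,0.052],[0,0,0],[0,0,0]],"delta_pos":[[0,0,0],[0,0,0],[0,0,0],[0,0,0],[0,0,0],[0,0,0],[0,0,0],[0,0,0],[0,0,0]],"gripper":[85,85,85,85,85,85,85,85,85]}'
python3 - <<'E'
from h import *
need([564.6,253.8,70])
print(robot.get_state()['joint_pos'].round(2))
E
```

```text
time_s: 12.4
tcp_pos: [560.3, 260.1, 212.4]
tcp_rot: [0.666, 0.746, 0.001, -0.002]
wrist_force: [0.3, 0.4, 0.2]
grip_width: 84.7
finger_force: 0.0
time_s: 13.52
tcp_pos: [562.3, 252.5, 212.9]
tcp_rot: [0.965, 0.264, -0.001, 0.0]
wrist_force: [-0.3, 0.9, 0.4]
grip_width: 85.2
finger_force: 0.0
t 13.53 tcp [562.3 252.5 212.9] yaw_y -1.0374 tilt [-0.001  -0.0011] shift mm [  2.8  -0.  142.8] units [ 9.400e-03 -1.000e-04  4.762e-01] W [-0.3  0.9  0.4] grip 85.2 0.0 j7 -1.66
[-0.41  0.71 -0.15  1.62  0.14  0.83 -1.66]
```

```bash
python3 -m handwheel '{"delta_rot":[[0,0,0],[0,0,0],[0,0,0],[0,0,0],[0,0,0]],"delta_pos":[[0.009,0,0.17],[0,0,0.17],[0,0,0.136],[0,0,0],[0,0,0]],"gripper":[85,85,85,85,85]}'
python3 -m handwheel '{"delta_rot":[[0,0,0],[0,0,0],[0,0,0],[0,0,0],[0,0,0],[0,0,0]],"delta_pos":[[0,0,0],[0,0,0],[0,0,0],[0,0,0],[0,0,0],[0,0,0]],"gripper":[70,60,50,50,50,50]}' 25
python3 -c "
from h import *
need([564.6,253.8,70])"
```

```text
time_s: 14.15
tcp_pos: [565.9, 255.0, 72.0]
tcp_rot: [0.965, 0.263, 0.001, -0.0]
wrist_force: [-0.2, -0.7, 0.1]
grip_width: 84.8
finger_force: 0.0
time_s: 14.9
tcp_pos: [566.8, 253.3, 72.6]
tcp_rot: [0.965, 0.262, 0.002, 0.001]
wrist_force: [0.1, -2.3, 7.3]
grip_width: 55.1
finger_force: 25.3
t 14.9 tcp [566.8 253.3  72.6] yaw_y -1.0405 tilt [ 0.0038 -0.0011] shift mm [-1.7 -1.6  2.6] units [-0.0056 -0.0052  0.0086] W [ 0.1 -2.3  7.3] grip 55.1 25.3 j7 -1.7
```

```bash
python3 -m handwheel '{"delta_rot":[[0,0,-0.03],[0,0,-0.05],[0,0,-0.05],[0,0,-0.05],[0,0,-0.05],[0,0,-0.05],[0,0,-0.05],[0,0,-0.05],[0,0,-0.05],[0,0,0]],"delta_pos":[[0,0,0],[0,0,0],[0,0,0],[0,0,0],[0,0,0],[0,0,0],[0,0,0],[0,0,0],[0,0,0],[0,0,0]],"gripper":[50,50,50,50,50,50,50,50,50,50]}'
python3 -c "
from h import *
need([564.6,253.8,70])"
```

```text
time_s: 16.15
tcp_pos: [565.1, 254.0, 72.6]
tcp_rot: [0.589, 0.808, 0.0, 0.001]
wrist_force: [-2.9, -2.4, 9.5]
grip_width: 55.4
finger_force: 25.7
t 16.15 tcp [565.1 254.   72.6] yaw_y 0.3123 tilt [ 0.0011 -0.0008] shift mm [-0.1 -0.5  2.6] units [-0.0002 -0.0018  0.0085] W [-2.9 -2.4  9.5] grip 55.4 25.7 j7 -0.74
```

```bash
python3 -m handwheel '{"delta_rot":[[0,0,-0.05],[0,0,-0.05],[0,0,-0.05],[0,0,-0.05],[0,0,-0.05],[0,0,-0.045],[0,0,0],[0,0,0]],"delta_pos":[[0,0,0],[0,0,0],[0,0,0],[0,0,0],[0,0,0],[0,0,0],[0,0,0],[0,0,0]],"gripper":[50,50,50,50,50,50,50,50]}'
python3 -m handwheel '{"delta_rot":[[0,0,0],[0,0,0],[0,0,0],[0,0,0],[0,0,0],[0,0,0],[0,0,0],[0,0,0],[0,0,0]],"delta_pos":[[0,0,0],[0,0,0],[0,0,0],[0,0,0],[0,0,-0.1],[0,0,-0.15],[0,0,-0.15],[0,0,-0.1],[0,0,0]],"gripper":[57,65,80,85,85,85,85,85,85]}'
python3 -c "
from h import *
need([564.6,253.8,70])"
```

```text
time_s: 17.15
tcp_pos: [564.2, 253.1, 72.5]
tcp_rot: [0.166, 0.986, -0.002, 0.0]
wrist_force: [-5.7, -5.2, 13.4]
grip_width: 55.0
finger_force: 26.0
time_s: 18.27
tcp_pos: [566.0, 256.0, 223.3]
tcp_rot: [0.166, 0.986, 0.002, 0.002]
wrist_force: [1.1, -0.1, -0.2]
grip_width: 85.1
finger_force: 0.0
t 18.27 tcp [566.  256.  223.3] yaw_y 1.238 tilt [0.0044 0.0031] shift mm [  1.1  -3.2 153.3] units [ 0.0037 -0.0107  0.5111] W [ 1.1 -0.1 -0.2] grip 85.1 0.0 j7 0.15
```

```bash
python3 -m handwheel '{"delta_rot":[[0,0,0],[0,0,0],[0,0,0],[0,0,0],[0,0,0],[0,0,0]],"delta_pos":[[-0.055,-0.158,0],[-0.055,-0.158,0],[-0.055,-0.158,0],[-0.055,-0.158,0],[0,0,0],[0,0,0]],"gripper":[85,85,85,85,85,85]}'
python3 dial.py
python3 - <<'E'
from h import *
a=cap('top');b=cap('scene')
cv2.imwrite('pics/c8.png',np.hstack([crop(a,258,233,20,20,400,400),crop(b,232,247,20,20,400,400)]))
E
```

```text
time_s: 19.02
tcp_pos: [564.9, 54.2, 220.0]
tcp_rot: [0.166, 0.986, 0.0, -0.001]
wrist_force: [0.4, 0.5, 0.3]
grip_width: 85.3
finger_force: 0.0
top ctr [268.2 243.2] [565.5 250.6] arrow -0.098 pointer [-0.11  -0.002] arrow-pointer [ 0.012 -0.097]
scene ctr [242.  256.9] [565.1 254.4] arrow -0.072 pointer [-0.091 -0.126] arrow-pointer [0.019 0.054]
```

View pics/c8.png

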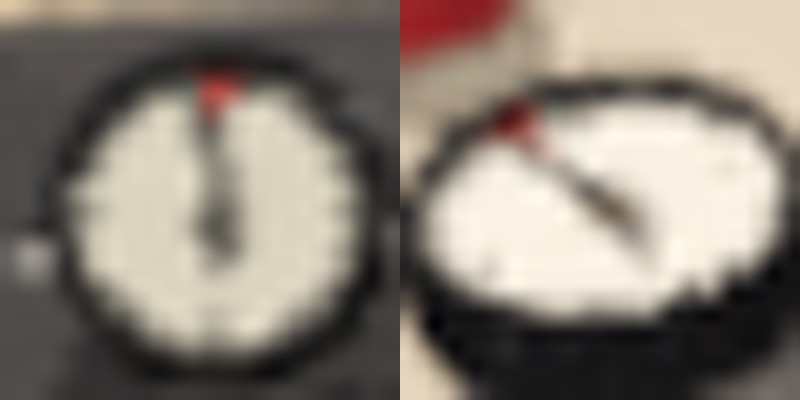

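The arrow and pointer coincide within a pixel: red at (219,90) and pointer tip at (207,115) in the top crop, and they overlap at (517,123) in the scene crop. One finer numeric check follows, independent of the dial centre estimate.

Run:
```python
from h import *
for n,seed in(('top',(268.3,243.2)),('scene',(242.2,256.9))):
    c=cap(n);g=c['pixels'].astype(float);C=onz(c,seed,83)
    S=np.array([[onz(c,(u,v),83)[:2]-C[:2] for u in range(int(seed[0])-11,int(seed[0])+12)] for v in range(int(seed[1])-11,int(seed[1])+12)])
    px=g[int(seed[1])-11:int(seed[1])+12,int(seed[0])-11:int(seed[0])+12]
    P=S.reshape(-1,2);q=px.reshape(-1,3);r=np.hypot(*P.T)
    red=np.clip(q[:,0]-q[:,1]-15,0,None)
    wl=np.percentile(q[r<18][:,1],75)
    for lim in(11,14,16):
        dk=np.clip(wl-15-q[:,1],0,None)*(r<lim)*(q[:,0]-q[:,1]<40)
        m=(dk[:,None]*P).sum(0)/dk.sum();X=P-m;cov=(dk[:,None]*X).T@X
        ax=np.linalg.eigh(cov)[1][:,1];ax*=np.sign(ax[0])
        w=red*(r<26)*(r>12);R0=(w[:,None]*P).sum(0)/w.sum();d=R0-m
        print(n,lim,'dark mean',m.round(2),'axis ang',np.arctan2(ax[1],ax[0]).round(3),'red at',R0.round(1),'ang from dark mean minus axis',(np.arctan2(d[1],d[0])-np.arctan2(ax[1],ax[0])).round(3),'perp mm',(ax[0]*d[1]-ax[1]*d[0]).round(2))
    sub=px[2:8,6:16] if n=='top' else px[2:9,3:13]
    print('\n'.join(' '.join('%3d,%3d'%(p[0],p[1]) for p in row) for row in sub))
```

```text
top 11 dark mean [ 0.06 -0.51] axis ang 0.102 red at [20.6  0.5] ang from dark mean minus axis -0.055 perp mm -1.13
top 14 dark mean [ 0.47 -0.46] axis ang 0.109 red at [20.6  0.5] ang from dark mean minus axis -0.064 perp mm -1.28
top 16 dark mean [ 2.5 -0.1] axis ang 0.142 red at [20.6  0.5] ang from dark mean minus axis -0.112 perp mm -2.02
101, 94  98, 91  98, 91  98, 91  95, 88  92, 87  92, 86  88, 83  87, 82  86, 81
 85, 80  85, 80  78, 73  66, 62  55, 52  46, 43  47, 45  48, 46  61, 58  70, 66
 76, 72  58, 55  43, 42  43, 43  57, 44  58, 29  58, 34  50, 41  39, 37  36, 34
 45, 44  43, 41  82, 80 102, 99 106,101 164, 71 158, 81 115, 99 120,116 102, 98
 53, 51  96, 92 175,167 204,196 157,152 138, 84 189,161 207,199 208,201 159,152
109,105 180,173 213,204 217,208 165,158 112,101 186,177 218,211 219,211 211,203
scene 11 dark mean [0.36 0.49] axis ang -0.02 red at [22.   0.8] ang from dark mean minus axis 0.033 perp mm 0.71
scene 14 dark mean [0.98 0.59] axis ang 0.02 red at [22.   0.8] ang from dark mean minus axis -0.011 perp mm -0.24
scene 16 dark mean [1.8  0.71] axis ang 0.026 red at [22.   0.8] ang from dark mean minus axis -0.023 perp mm -0.47
141, 32 138, 32 138, 42 141, 87 170,148 205,189 221,204 229,212 229,212 229,213
144, 41 135, 52 137, 79 155,127 158,143 192,176 229,212 229,213 229,213 229,213
147, 99 148,116 149,128 171,156 171,156 192,176 226,209 220,203 221,204 220,204
162,149 171,157 171,157 168,154 157,143 171,156 198,181 172,156 175,160 174,159
171,157 169,154 157,144 141,128  97, 88  65, 61  59, 56  66, 63  62, 58  90, 85
156,141 144,130  97, 87  77, 38 108, 64 115,109 125,118 155,147 193,184 201,193
 96, 87  70, 60  91, 61 117, 51 162,108 196,179 210,202 224,216 250,241 250,241
```

The initial angle difference (-2.28 mean of four), the wrist turn measured (+2.278) and the final views all put the residual at about 0.02 rad, within measurement noise. The gripper is clear of everything, so I hand in.

```bash
python3 -c "
from plant import robot
print(robot.finish_job())"
```

```text
the job is handed in; nothing more can be done
None
```

I handed the job in at about 19 s: the cell stands foot down in the upright beaker, and the red zero arrow lies under the pointer to within about 0.02 rad by camera (uncertain by about 0.03), with the gripper clear; the hand-in returned no verdict.

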